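# Rack the hardness reference plates and close the retaining bar

### The arm

A 6-joint arm with a two-finger parallel gripper is mounted at the origin on the work surface. World frame = base frame: x ahead of the robot, y to its left, z up, the work surface at z = 0. Lengths are in mm, angles in rad, forces in N, time in s.
With the tool pointing down it reaches from about 275 to 1000 mm from the base axis. Payload 8.4 kg.
Tool frame: the origin (TCP) lies midway between the tips of the shut fingers; the grasp point (between the pads) lies 19 mm behind it; z points along the fingers, y is the line along which they close (so a half turn about z gives the same grasp; the last joint's range is limited). The gripper opens to 85 mm and grips with 20 to 120 N. Pads are 22 mm wide; open, the fingers measure 114 mm over their backs; the gripper's body (76 mm by 85 mm) begins 54 mm behind the grasp point. The pads swing forward as they close: fully open they stand 13 mm farther back than shut.
Start: joints at [-1.132, 0.353, 1.633, -0, 1.155, -0.002], TCP at [266.663, -565.259, 191.681] pointing down, gripper open.
Joint ranges: [-2.63, 2.63], [-0.92, 2.1], [0.06, 2.66], [-1.3, 4.44], [0, 2.69], [-3.02, 3.02]. Speed limits (rad/s): [2.22, 2.22, 2.79, 3.14, 3.14, 3.14].

### API

Orientations are given as [roll, pitch, yaw] about the fixed x, y, z axes, in that order (R = Rz(yaw) Ry(pitch) Rx(roll)).
In Python, from rig import r, imaging gives the robot as it stands. The module is installed in compiled form; this text tells all that it offers.
- The arm moves only by the tool arm_command, never from a script. Its argument "deltas" is a list of rows, each an object of numbers: "hand": the finger opening in mm, from 0 to 85.4; "tx", "ty", "tz": the shift along the tool's x, y, z in mm; "wx", "wy", "wz": the turn, a rotation vector about the tool's x, y, z in rad. A call has 1 to 8 rows; each row shifts and turns the commanded pose from where the row before left it, along the tool's axes as they then stand; what a row does not reach is not made up. A row lasts 1/8 s, in which the tool goes at most 62.5 mm and 10.7 degrees, less where a joint would pass 70% of its speed; a pose out of reach is approached as far as the arm can. A call with a gripper value outside its range is refused whole. The fingers move at their own pace and stop on an object; "squeeze" is the grip in N (left out, the last holds). Time passes only in rows, so rows that do not move let the fingers close. It gives the time, the measured TCP pose, the force, the opening and the grip force at its end, in the units of the state.
- r.sense(): the state, without advancing time (a new reading comes with each control period).
- imaging.grab_frame(name): name is "side" or "top" or "wrist"; returns a dict with "image" (384x512x3 uint8, red, green, blue), "mtx" (3x3 intrinsics, pixels), "D" ([k1, k2, p1, p2, k3] as OpenCV has them; the pictures are not rectified), "world_to_cam" (4x4, takes a point from world to camera coordinates). Camera axes: x right, y up, looking along -z (the intrinsics and any distortion apply to the point x, -y, -z); pixel columns grow to the right and rows downward; lengths in mm; the calibration is good to about 2 mm. A picture is of the moment at which its call begins. There is no depth.
- r.sign_off(): hands the job in; it is judged then, once.
The state is a dict: "clock": time; "qpos": joint angles; "qvel": joint speeds; "joint_efforts": joint torques, N m; "eef_pos": TCP position; "tcp_rot": TCP orientation; "contact_force": force on the tool from outside, world axes, zero at the start; "wrist_torque": the same for the moment, N m; "opening": opening from 0.0 (shut) to 1.0 (fully open); "grasp_force": force on a finger pad.
Only numpy, scipy, OpenCV 4.12 (cv2) and the standard library are available. Lean on these libraries where they do the work, as an engineer would, in place of code of your own. Each camera call takes 0.05 s, during which the arm holds its last target. There are 200 camera calls.

### The job

Put the two steel reference plates away: take each off its sloping rest and stand it upright on edge, fully down, in the rack slot that fits it, the thick plate in the wide slot and the thin plate in the narrow one. Then swing the rack's retaining bar closed over them until its end is fully home in the catch. Leave the other things on the bench where they are.

Things in the scene. Friction and masses are not known exactly. Their poses are not given: they have to be found in the camera images.
- plate_thick: thick steel reference plate, square, 70 x 70 mm, 16 mm thick; origin at its centre; x = through the thickness, y = sideways, z = towards its upper edge. Starts leaning 30 degrees, upper edge towards the robot, on a grey sloping rest that bears on its back: along the middle 26 mm up the plate, at its two side edges (outer 8 mm) 56 mm up; above that both faces are free
- plate_thin: thin steel reference plate, square, 70 x 70 mm, 8 mm thick; origin at its centre; x = through the thickness, y = sideways, z = towards its upper edge. Starts leaning 30 degrees, upper edge towards the robot, on a grey sloping rest that bears on its back: along the middle 26 mm up the plate, at its two side edges (outer 8 mm) 56 mm up; above that both faces are free
- rack: fixed grey rack, 214 (x) x 104 (y) mm, origin under its centre on the bench. Two slots along y: wide at x = -33, narrow at x = +33 mm. Floors 12 mm up, round-topped ridges beside each slot 40 mm up, solid land between, end rails 42 mm from the middle. A seated plate's top is 82 mm up. A 12 mm hinge post stands at x = -97, a C-shaped catch (open to -y, 104 mm high) at x = +97 mm
- slot_wide (a point): centre of the floor of the wide slot (20.5 mm wide along x, for the thick plate); axes as the rack's
- slot_narrow (a point): centre of the floor of the narrow slot (12.5 mm wide along x, for the thin plate); axes as the rack's
- bar (a joint): swing of the steel retaining bar about its upright hinge, in rad: 0 = closed, over the middles of both slots with its end home in the catch; grows as it swings open, clockwise seen from above (to the rack's -y side); stays where it is left
- bar_hinge (a point): point on the bar's vertical hinge axis, at the middle of the bar's thickness, 92 mm above the bench. The bar is 203 mm long, 12 wide, and spans heights 87 to 97 mm, so it only passes over plates that are fully down
- bar_knob (a point): centre of the top of the white round knob on the bar, 14 mm diameter, standing 22 mm above the bar (97 to 119 mm above the bench), 140 mm from the hinge axis
- mouse: bystander: black computer mouse, about 85 x 60 x 34 mm, origin on its underside
- puck_a: bystander: grey resin specimen puck, 30 diameter x 18 mm, on its flat end near the rack, origin on its underside
- puck_b: bystander: grey resin specimen puck, 30 diameter x 18 mm, on its flat end farther out, origin on its underside
- eyepiece: bystander: brass-coloured eyepiece standing upright, 38 diameter x 58 mm, origin on its underside
- bottle: bystander: white bottle with black cap, 48 diameter x 110 mm, origin on its underside
- screwdriver: bystander: small screwdriver lying flat, 160 mm long
- tray: bystander: white divided tray, 100 x 130 x 30 mm, origin on its underside

How it is judged (in metres and radians):
On the way, in this order (a step that is already met when the one before it is completed fails the run):
1. both plates stand fully down in their own slots (x of plate_thick in the frame of slot_wide between -0.006 and 0.006 m and y of plate_thick in the frame of slot_wide between -0.012 and 0.012 m and z of plate_thick in the frame of slot_wide between 0.031 and 0.039 m and angle between the x axis of each of plate_thick, plate_thin and the x axis of rack, either way round below 0.22 rad and x of plate_thin in the frame of slot_narrow between -0.006 and 0.006 m and y of plate_thin in the frame of slot_narrow between -0.012 and 0.012 m and z of plate_thin in the frame of slot_narrow between 0.031 and 0.039 m), for 0.2 s.
2. the retaining bar is swung home into its catch (value of joint bar below 0.06 rad), for 0.2 s.
At the end, for the whole second after the job is handed in: The thick plate stands in the wide slot and the thin plate in the narrow slot, each fully down (centre 31 to 39 mm above the slot floor), within 6 mm of the slot's middle across and 12 mm along it, square to the slot within 0.22 rad, at rest; the bar is within 0.06 rad of closed (all of step 1 and linear speed of each of plate_thick, plate_thin below 0.02 m/s and value of joint bar below 0.06 rad); the robot touches nothing.
It fails at once if a bystander was moved by more than 30 mm (distance of any of mouse, puck_a, puck_b, eyepiece, bottle, screwdriver, tray from where it was at the start of the episode above 0.03 m).
It also fails if it takes over 72 s, if anything falls off the work surface, if the arm or the gripper's body presses on something with over 40 N, if the wrist force passes 120 N, or if a joint passes its speed limit or range.

## Working session

There is one attempt and no reset: what is moved stays moved. The work goes in short steps, Python scripts to look and compute and a tool call to move; the robot and the scene stay as the last step left them, time stands still between calls to the robot, and variables do not carry over. Pictures are saved under pics/ and viewed, at most 12 in all, crops included, and the job is handed in when it is done.

Besides the shell and the picture viewer there is one more tool, called after "Call:" in YAML: its name, and indented under it one key for each argument. arm_command: Moves the arm, as the interface text tells. Its arguments: {"type":"object","properties":{"deltas":{"type":"array"},"squeeze":{"type":"number"}},"required":["deltas"]}

```bash
mkdir -p pics; cat > h.py <<'E'
import numpy as np, cv2, pickle
from rig import r, imaging
def grab(n,tag):
    f=imaging.grab_frame(n); cv2.imwrite(f'pics/{tag}.png',cv2.cvtColor(f['image'],cv2.COLOR_RGB2BGR))
    pickle.dump(f,open(f'{tag}.pkl','wb')); return f
def load(tag): return pickle.load(open(f'{tag}.pkl','rb'))
def ray(f,px):
    u=cv2.undistortPoints(np.array([[px]],float),np.array(f['mtx'],float),np.array(f['D'],float))[0,0]
    T=np.array(f['world_to_cam']);R=T[:3,:3];t=T[:3,3]
    d=R.T@np.array([u[0],-u[1],-1.]);return -R.T@t,d/np.linalg.norm(d)
def onz(f,px,z):
    o,d=ray(f,px);return o+d*(z-o[2])/d[2]
def tri(pairs):
    A=np.zeros((3,3));b=np.zeros(3);rs=[ray(f,p) for f,p in pairs]
    for o,d in rs:
        P=np.eye(3)-np.outer(d,d);A+=P;b+=P@o
    x=np.linalg.solve(A,b);return x,[np.linalg.norm(np.cross(x-o,d)) for o,d in rs]
def proj(f,X):
    T=np.array(f['world_to_cam']);c=T[:3,:3]@np.array(X,float)+T[:3,3]
    c=c*[1,-1,-1];return cv2.projectPoints(c.reshape(1,1,3),np.zeros(3),np.zeros(3),np.array(f['mtx'],float),np.array(f['D'],float))[0][0,0]
E
python3 - <<'E'
from h import *
ims=[]
for n in ['side','top','wrist']:
    f=grab(n,n+'0');T=np.array(f['world_to_cam']);print(n,-T[:3,:3].T@T[:3,3],-T[2,:3],f['mtx'][0][0],f['D'])
print(r.sense())
E
```

```text
side [571.51071113 705.78443806 932.94327445] [ 0.0251914  -0.67148264 -0.74059197] 441.20087538051325 [-0.0145124  0.         0.         0.         0.       ]
top [ 516.83580925  -80.14128877 1246.19940873] [ 0.06444329 -0.00529158 -0.99790734] 355.87633376669373 [-0.09023497  0.          0.          0.          0.        ]
wrist [ 332.86613096 -533.59796691  374.44525415] [-0.26176257 -0.12231682 -0.95734996] 292.25222169097844 [-0.06444269  0.          0.          0.          0.        ]
{'clock': 0.15, 'qpos': array([-1.13240813e+00,  3.53491367e-01,  1.63397215e+00,  1.36464498e-05,
        1.15522147e+00, -2.39487618e-03]), 'qvel': array([-0.0002841 , -0.00154768, -0.00297485,  0.0001281 , -0.00154158,
        0.00058635]), 'joint_efforts': array([ 6.86958410e-04, -6.05633998e+01, -3.42339349e+01,  9.86870327e-05,
        6.15760931e-03,  1.23540150e-05]), 'eef_pos': array([ 266.48370825, -564.87722268,  191.12894302]), 'tcp_rot': array([-3.14050035e+00, -1.50948717e-05,  4.40777551e-01]), 'contact_force': array([-0.31101958,  0.05504535, -0.25612962]), 'wrist_torque': array([ 0.00723204, -0.05426753, -0.02791095]), 'grasp_force': 0.0, 'opening': 1.000440530292284}
```

View pics/side0.png

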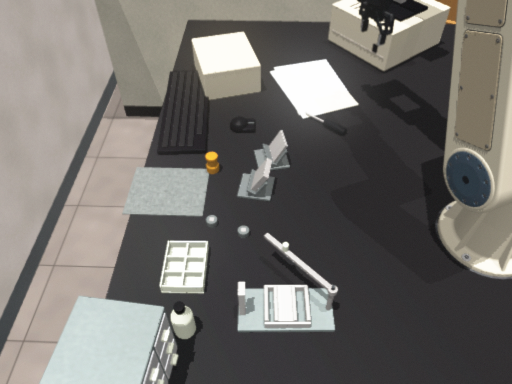

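View pics/top0.png

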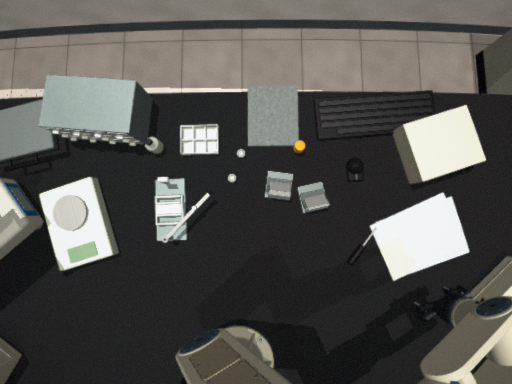

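The side view shows plates on rests at about (262,180) and (278,150), and the rack at (286,308) with the bar open. In the top view the rests are at (279,185) and (313,197), the rack is at (170,208), and the bar runs from (166,240) to (208,196). I'll enlarge these areas.

```bash
python3 - <<'E'
from h import *
s=cv2.imread('pics/side0.png');t=cv2.imread('pics/top0.png')
R=lambda a,k:cv2.resize(a,(400,300),interpolation=cv2.INTER_CUBIC)
# each crop 100x75 ->x4 ; side
A=R(s[125:200,220:320],4);B=R(t[155:230,250:350],4);C=R(s[225:338,226:346][:90,:],4) if 0 else cv2.resize(s[230:335,225:365],(400,300),interpolation=cv2.INTER_CUBIC)
D=R(t[172:247,135:235],4)
cv2.imwrite('pics/m1.png',np.vstack([np.hstack([A,B]),np.hstack([C,D])]))
for n,p in [('rest1',(279,185)),('rest2',(313,197)),('rack',(170,208))]: print(n,onz(load('top0'),p,30))
for p in [(262,180),(278,150),(286,308)]: print(onz(load('side0'),p,30))
E
```

```text
rest1 [ 607.26165017 -147.02636104   30.        ]
rest2 [ 564.9109804  -263.17861288   30.        ]
rack [531.82426368 227.59718763  30.        ]
[ 590.2166982  -150.12380215   30.        ]
[ 545.57067568 -276.02962742   30.        ]
[525.90985874 240.14761133  30.        ]
```

View pics/m1.png

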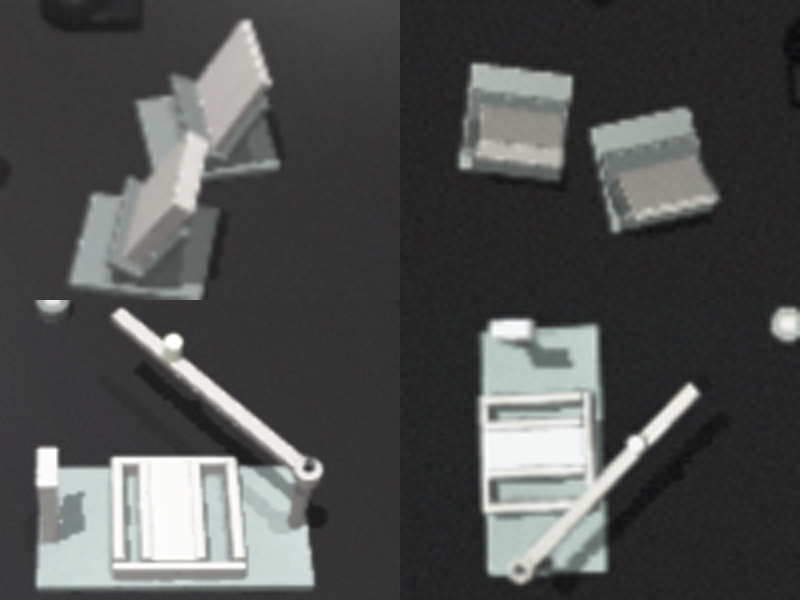

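In the enlargement, the plate nearer the rack (y≈-150) is the thick one and the one at y≈-270 is thin. Both have their upper edge toward the robot. The rack's x axis is about world +x, with the wide slot nearer the hinge and robot. The bar is about 43° open on the -y side. I'll move the wrist camera over the rests.

```bash
cat >> h.py <<'E'
from scipy.spatial.transform import Rotation as Ro
def pose():
    s=r.sense();return np.array(s['eef_pos']),Ro.from_euler('xyz',s['tcp_rot'])
def tool(yaw,tilt=0):
    """pointing down, tool x at yaw; tilt: rotate so that the tool points out along horizontal dir (tool -y... ) by tilt"""
    return Ro.from_euler('xyz',[np.pi,0,yaw])
def plan(p1,R1,n,start=None):
    p,R=start or pose();p0,R0=p,R
    W=(R0.inv()*R1).as_rotvec()
    for k in range(1,n+1):
        pt=p0+(np.array(p1)-p0)*k/n;Rt=R0*Ro.from_rotvec(W*k/n)
        t=np.round(R.inv().apply(pt-p),0);w=np.round((R.inv()*Rt).as_rotvec(),3)
        print('{"tx":%g,"ty":%g,"tz":%g,"wx":%g,"wy":%g,"wz":%g},'%(*t,*w))
        p=p+R.apply(t);R=R*Ro.from_rotvec(w)
    print('end',p.round(1));return p,R
E
python3 - <<'E'
from h import *
plan([570,-150,300],tool(1.57),9)
E
```

```text
{"tx":50,"ty":-27,"tz":-12,"wx":-0,"wy":-0,"wz":-0.125},
{"tx":53,"ty":-21,"tz":-12,"wx":-0,"wy":-0,"wz":-0.126},
{"tx":56,"ty":-14,"tz":-12,"wx":-0,"wy":-0,"wz":-0.125},
{"tx":56,"ty":-7,"tz":-12,"wx":-0,"wy":-0,"wz":-0.126},
{"tx":58,"ty":0,"tz":-12,"wx":-0,"wy":-0,"wz":-0.125},
{"tx":56,"ty":7,"tz":-12,"wx":-0,"wy":-0.001,"wz":-0.126},
{"tx":55,"ty":15,"tz":-13,"wx":-0.001,"wy":0,"wz":-0.125},
{"tx":54,"ty":21,"tz":-12,"wx":0,"wy":0,"wz":-0.126},
{"tx":50,"ty":28,"tz":-12,"wx":0,"wy":0,"wz":-0.125},
end [ 570.4 -149.6  300.3]
```

Call:
arm_command:
  deltas:
    - {"tx":55,"ty":-27,"tz":-13,"wz":-0.14}
    - {"tx":57,"ty":-20,"tz":-13,"wz":-0.14}
    - {"tx":58,"ty":-12,"tz":-13,"wz":-0.14}
    - {"tx":59,"ty":-4,"tz":-13,"wz":-0.14}
    - {"tx":59,"ty":4,"tz":-13,"wz":-0.14}
    - {"tx":58,"ty":12,"tz":-13,"wz":-0.14}
    - {"tx":57,"ty":20,"tz":-13,"wz":-0.14}
    - {"tx":55,"ty":27,"tz":-13,"wz":-0.15}

```text
schema error: expected keys hand, tx, ty, tz, wx, wy, wz
```

Call:
arm_command:
  deltas:
    - {"tx":0}
    - {"tx":0}

```text
schema error: expected keys hand, tx, ty, tz, wx, wy, wz
```

```bash
python3 - <<'E'
from h import *
f=grab('wrist','w1');print(r.sense()['qpos'],pose()[0]); T=np.array(f['world_to_cam']);print(-T[:3,:3].T@T[:3,3])
for X in [(600,-150,30),(560,-275,30)]:print(proj(f,X))
im=cv2.imread('pics/w1.png');cv2.imwrite('pics/w1b.png',cv2.resize(im,(800,600),interpolation=cv2.INTER_CUBIC))
E
```

```text
[-1.13240123e+00  3.53418784e-01  1.63385783e+00 -5.17098800e-06
  1.15522158e+00 -2.38566544e-03] [ 266.51564774 -564.95071037  191.22320578]
[ 332.8839395  -533.63590042  374.53923689]
[  71.73564677 -199.38539568]
[ 125.36791794 -199.4398066 ]
```

View pics/w1b.png

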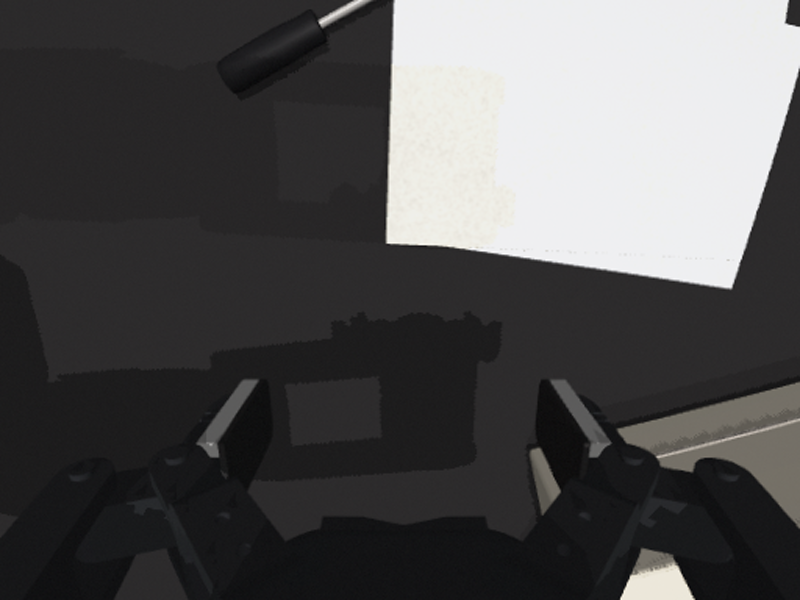

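The move was refused because each row needs all seven keys, so this picture is still the start pose: fingers at (230,420) and (570,420), paper on the right. I'll resend with all the keys.

Call:
arm_command:
  deltas:
    - {"hand":85,"tx":55,"ty":-27,"tz":-13,"wx":0,"wy":0,"wz":-0.14}
    - {"hand":85,"tx":57,"ty":-20,"tz":-13,"wx":0,"wy":0,"wz":-0.14}
    - {"hand":85,"tx":58,"ty":-12,"tz":-13,"wx":0,"wy":0,"wz":-0.14}
    - {"hand":85,"tx":59,"ty":-4,"tz":-13,"wx":0,"wy":0,"wz":-0.14}
    - {"hand":85,"tx":59,"ty":4,"tz":-13,"wx":0,"wy":0,"wz":-0.14}
    - {"hand":85,"tx":58,"ty":12,"tz":-13,"wx":0,"wy":0,"wz":-0.14}
    - {"hand":85,"tx":57,"ty":20,"tz":-13,"wx":0,"wy":0,"wz":-0.14}
    - {"hand":85,"tx":55,"ty":27,"tz":-13,"wx":0,"wy":0,"wz":-0.15}

```text
clock: 1.2
eef_pos: [554.0, -178.7, 296.1]
tcp_rot: [3.141, 0.0, 1.576]
contact_force: [1.1, -0.5, 0.1]
opening: 0.991
grasp_force: 0.0
```

Call:
arm_command:
  deltas:
    - {"hand":85,"tx":0,"ty":0,"tz":0,"wx":0,"wy":0,"wz":0}

```text
clock: 1.32
eef_pos: [555.5, -177.2, 296.4]
tcp_rot: [3.14, -0.0, 1.577]
contact_force: [-0.2, -0.7, -0.3]
opening: 0.993
grasp_force: 0.0
```

```bash
sed -i 's/{"tx":%g/{"hand":%g,"tx":%g/; s/%(\*t,\*w)/%(hand,*t,*w)/; s/n,start=None)/n,start=None,hand=85)/' h.py; python3 - <<'E'
from h import *
f=grab('wrist','w2');print(r.sense()['qpos'],pose()[0],r.sense()['clock']); T=np.array(f['world_to_cam']);print(-T[:3,:3].T@T[:3,3])
for X in [(600,-150,30),(560,-275,30)]:print(proj(f,X))
im=cv2.imread('pics/w2.png');cv2.imwrite('pics/w2b.png',cv2.resize(im,(800,600),interpolation=cv2.INTER_CUBIC))
E
```

```text
[-3.14883954e-01  2.03962734e-01  1.60246246e+00 -7.68217626e-05
  1.33484479e+00 -3.17802429e-01] [ 554.00855848 -178.90473297  295.74414103] 1.375
[ 554.0818153  -103.40631182  479.88447887]
[287.03554097 136.58313618]
[260.05344448 213.25947663]
```

View pics/w2b.png

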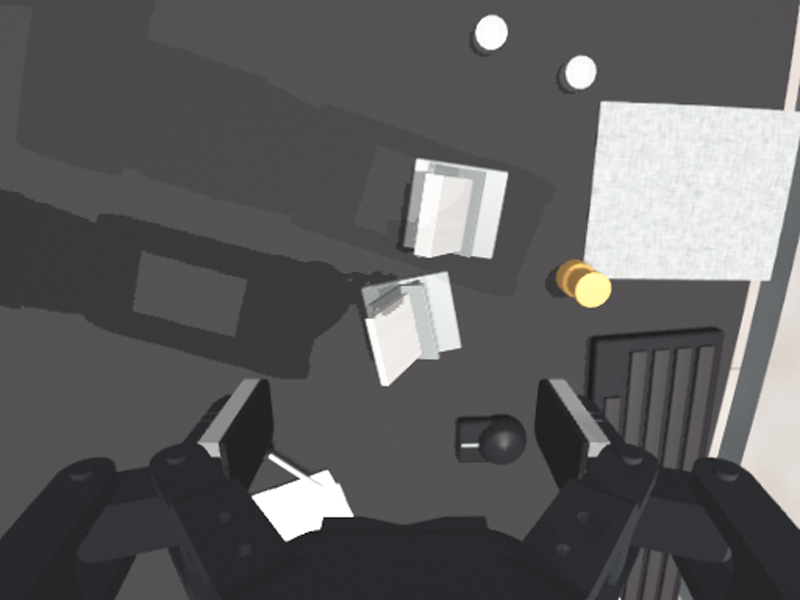

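The wrist view (800-px scale) shows the thick plate's top edge running about (425,172)–(415,250) and the thin plate's about (367,320)–(385,385). The pucks, eyepiece, mouse and rests are clear of the approach. Next I'll go to a tilted pre-grasp over the thick plate, which gives a second view.

```bash
cat >> h.py <<'E'
def ptool(yaw,tilt):
    z=np.array([np.sin(tilt),0,-np.cos(tilt)]);x=np.array([0,1.,0]);y=np.cross(z,x)
    return Ro.from_euler('z',yaw)*Ro.from_matrix(np.c_[x,y,z])
E
python3 - <<'E'
from h import *
f=load('w2')
c=onz(f,(427/1.5625,212/1.5625),68);print(c)
c2=onz(f,(385/1.5625,345/1.5625),68);print(c2)
R=ptool(-.12,np.pi/6)
plan(c-R.apply([0,0,90]),R,6)
E
```

```text
[ 576.87668458 -144.98593667   68.        ]
[ 538.89430337 -272.86235327   68.        ]
{"hand":85,"tx":7,"ty":-4,"tz":25,"wx":-0.087,"wy":-0.005,"wz":0.02},
{"hand":85,"tx":6,"ty":-6,"tz":25,"wx":-0.087,"wy":-0.006,"wz":0.02},
{"hand":85,"tx":7,"ty":-8,"tz":23,"wx":-0.087,"wy":-0.005,"wz":0.02},
{"hand":85,"tx":6,"ty":-10,"tz":23,"wx":-0.087,"wy":-0.005,"wz":0.02},
{"hand":85,"tx":7,"ty":-12,"tz":22,"wx":-0.088,"wy":-0.006,"wz":0.02},
{"hand":85,"tx":6,"ty":-15,"tz":21,"wx":-0.087,"wy":-0.005,"wz":0.02},
end [ 532.  -139.6  146.1]
```

Call:
arm_command:
  deltas:
    - {"hand":85,"tx":7,"ty":-4,"tz":25,"wx":-0.087,"wy":-0.005,"wz":0.02}
    - {"hand":85,"tx":6,"ty":-6,"tz":25,"wx":-0.087,"wy":-0.005,"wz":0.02}
    - {"hand":85,"tx":7,"ty":-8,"tz":23,"wx":-0.087,"wy":-0.005,"wz":0.02}
    - {"hand":85,"tx":6,"ty":-10,"tz":23,"wx":-0.087,"wy":-0.005,"wz":0.02}
    - {"hand":85,"tx":7,"ty":-12,"tz":22,"wx":-0.087,"wy":-0.005,"wz":0.02}
    - {"hand":85,"tx":6,"ty":-15,"tz":21,"wx":-0.087,"wy":-0.005,"wz":0.02}
    - {"hand":85,"tx":0,"ty":0,"tz":0,"wx":0,"wy":0,"wz":0}
    - {"hand":85,"tx":0,"ty":0,"tz":0,"wx":0,"wy":0,"wz":0}

```text
clock: 2.38
eef_pos: [532.4, -142.0, 147.4]
tcp_rot: [2.619, -0.002, 1.448]
contact_force: [-0.1, 0.5, 0.1]
opening: 0.994
grasp_force: 0.0
```

```bash
python3 - <<'E'
from h import *
f=grab('wrist','w3');print(pose()[0],r.sense()['tcp_rot'])
for X in [(577,-145,68),(539,-273,68)]:print(proj(f,X))
a=cv2.imread('pics/w2.png');b=cv2.imread('pics/w3.png')
A=cv2.resize(a[95:255,220:330],(412,600),interpolation=cv2.INTER_CUBIC)
B=cv2.resize(b,(388,291),interpolation=cv2.INTER_AREA)
u,v=proj(f,(577,-145,68)).astype(int);x0=max(u-65,0);y0=max(v-50,0);print('w3 crop origin',x0,y0,'scale 3')
C=cv2.resize(b[y0:y0+103,x0:x0+129],(388,309),interpolation=cv2.INTER_CUBIC)
cv2.imwrite('pics/m2.png',np.hstack([A,np.vstack([B,C])]))
E
```

```text
[ 533.18266793 -142.14324131  148.00038917] [ 2.61727359e+00 -1.41566852e-03  1.44815901e+00]
[256.64454152 181.10261916]
[239.07945477 302.59234773]
w3 crop origin 191 131 scale 3
```

View pics/m2.png

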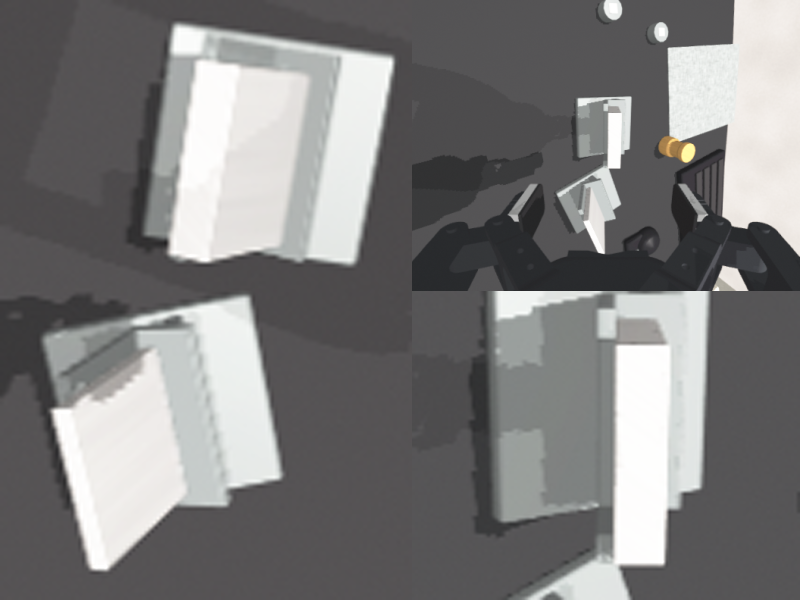

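In this montage the thick plate's top face has crop corners (195,60), (240,65), (212,260) and (168,254) in w2. In w3 they are (203,53), (256,55), (253,274) and (202,272). The thin plate's top face in w2 has corners (52,410), (73,407), (109,570) and (89,568).

```bash
python3 - <<'E'
from h import *
f2,f3=load('w2'),load('w3')
a=[np.array(p)/3.748+[220,95]-.37 for p in [(195,60),(240,65),(212,260),(168,254)]]
b=[np.array(p)/3.008+[191,131]-.33 for p in [(203,53),(256,55),(253,274),(202,272)]]
X=[]
for p,q in zip(a,b):
    x,e=tri([(f2,p),(f3,q)]);X.append(x);print(x.round(1),np.round(e,1))
X=np.array(X);c=X.mean(0);d=(X[0]+X[1]-X[2]-X[3]);print('c',c,'len',np.linalg.norm(d)/2,'yaw',np.arctan2(-d[0],d[1]),'thick',np.linalg.norm(X[1]-X[0]),np.linalg.norm(X[2]-X[3]))
yaw=np.arctan2(-d[0],d[1])
t=[np.array(p)/3.748+[220,95]-.37 for p in [(52,410),(73,407),(109,570),(89,568)]]
for z in (66,68,70):
    Y=np.array([onz(f2,p,z) for p in t]);e=Y[0]+Y[1]-Y[2]-Y[3];print('thin',z,Y.mean(0),'len',np.linalg.norm(e)/2,'yaw',np.arctan2(-e[0],e[1]))
R=ptool(yaw,np.pi/6);ax=R.apply([0,0,1])
print(ax)
# TCP 33 mm up the plate => 37 mm below top
plan(c+ax*37,R,6)
E
```

```text
[ 573.4 -110.3   84.3] [0.5 0.5]
[ 588.4 -112.5   89.7] [0.3 0.3]
[ 580.1 -181.2   90.1] [0.6 0.6]
[ 565.1 -179.4   83. ] [0.7 0.7]
c [ 576.72812903 -145.85705834   86.77167665] len 69.40271126716249 yaw -0.11977294998590828 thick 16.11137105831419 16.70443100180122
thin 66 [ 530.94032556 -281.59938557   66.        ] len 72.43061793526023 yaw 0.19758758601610926
thin 68 [ 531.0521514 -280.7383092   68.       ] len 72.08061390451019 yaw 0.19758758601610862
thin 70 [ 531.16397724 -279.87723282   70.        ] len 71.73060987376013 yaw 0.1975875860161096
[ 0.4964179  -0.05974339 -0.8660254 ]
{"hand":85,"tx":0,"ty":1,"tz":19,"wx":0,"wy":0,"wz":-0.001},
{"hand":85,"tx":1,"ty":1,"tz":18,"wx":0,"wy":0,"wz":-0},
{"hand":85,"tx":-0,"ty":2,"tz":19,"wx":0,"wy":0,"wz":-0.001},
{"hand":85,"tx":0,"ty":1,"tz":19,"wx":0,"wy":0,"wz":-0},
{"hand":85,"tx":0,"ty":1,"tz":18,"wx":0.001,"wy":0,"wz":-0.001},
{"hand":85,"tx":1,"ty":1,"tz":19,"wx":-0,"wy":0,"wz":-0},
end [ 595.1 -147.6   54.5]
```

The thick plate's top centre measures z 87, with thickness 16 and length 69, which matches the given sizes. Descending along the plate and gripping.

Call:
arm_command:
  deltas:
    - {"hand":85,"tx":0,"ty":2,"tz":20,"wx":0,"wy":0,"wz":0}
    - {"hand":85,"tx":1,"ty":2,"tz":20,"wx":0,"wy":0,"wz":0}
    - {"hand":85,"tx":0,"ty":1,"tz":20,"wx":0,"wy":0,"wz":0}
    - {"hand":85,"tx":0,"ty":1,"tz":20,"wx":0,"wy":0,"wz":0}
    - {"hand":85,"tx":0,"ty":1,"tz":18,"wx":0,"wy":0,"wz":0}
    - {"hand":60,"tx":1,"ty":0,"tz":14,"wx":0,"wy":0,"wz":0}
    - {"hand":40,"tx":0,"ty":0,"tz":0,"wx":0,"wy":0,"wz":0}
    - {"hand":25,"tx":0,"ty":0,"tz":0,"wx":0,"wy":0,"wz":0}
  squeeze: 60

```text
clock: 3.42
eef_pos: [594.1, -146.5, 53.6]
tcp_rot: [2.618, -0.002, 1.449]
contact_force: [-0.7, -0.1, -0.1]
opening: 0.372
grasp_force: 0.0
```

Call:
arm_command:
  deltas:
    - {"hand":5,"tx":0,"ty":0,"tz":0,"wx":0,"wy":0,"wz":0}
    - {"hand":5,"tx":0,"ty":0,"tz":0,"wx":0,"wy":0,"wz":0}
    - {"hand":5,"tx":0,"ty":0,"tz":0,"wx":0,"wy":0,"wz":0}
    - {"hand":5,"tx":0,"ty":0,"tz":0,"wx":0,"wy":0,"wz":0}
  squeeze: 60

```text
clock: 3.92
eef_pos: [593.0, -146.3, 52.6]
tcp_rot: [2.619, -0.002, 1.449]
contact_force: [-0.4, -0.6, -0.4]
opening: 0.056
grasp_force: 0.0
```

The fingers shut on nothing, so I need to look.

```bash
python3 - <<'E'
from h import *
f=grab('wrist','w4');g=grab('side','s4')
c=np.array([576.7,-145.9,86.8]);print(proj(f,c),proj(g,c),proj(g,pose()[0]),proj(load('side0'),c),proj(load('top0'),c))
A=cv2.imread('pics/w4.png');B=cv2.imread('pics/s4.png')[110:215,210:350]
cv2.imwrite('pics/m3.png',np.hstack([cv2.resize(A,(400,300)),cv2.resize(B,(400,300),interpolation=cv2.INTER_CUBIC)]))
E
```

```text
[263.0642764  246.56662971] [267.04976139 166.8605434 ] [261.02639519 175.39000765] [267.04976139 166.8605434 ] [279.71744695 193.04188258]
```

View pics/m3.png

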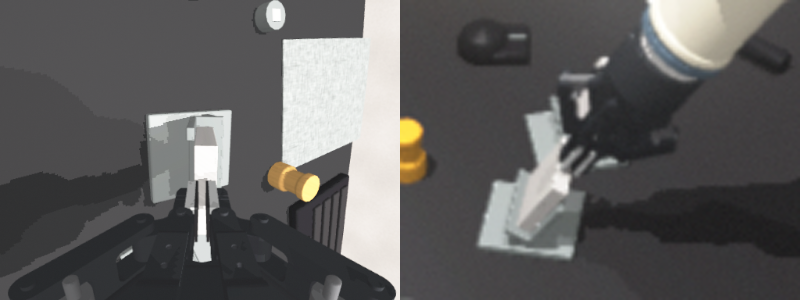

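The wrist half shows the fingers shut at about (203,200) over the plate's top, and the side half shows them at the plate's upper edge. That is ambiguous, so I'll enlarge and overlay the predicted corners and TCP.

```bash
python3 - <<'E'
from h import *
f,g=load('w4'),load('s4')
P=np.array([[573.4,-110.3,84.3],[588.4,-112.5,89.7],[580.1,-181.2,90.1],[565.1,-179.4,83]])
A=cv2.imread('pics/w4.png');B=cv2.imread('pics/s4.png')
p0,R=pose()
pts=list(P)+[p0,p0-R.apply([0,0,19])]
def crop(im,f,x0,y0,w,h,k):
    c=cv2.resize(im[y0:y0+h,x0:x0+w],(w*k,h*k),interpolation=cv2.INTER_CUBIC)
    for i,X in enumerate(pts):
        u=((proj(f,X)-[x0,y0])*k).astype(int);cv2.circle(c,tuple(u),3,(0,0,255) if i<4 else (0,255,0),-1)
    return c
a=crop(A,f,180,130,133,200,3);b=crop(B,g,225,135,66,100,6)
cv2.imwrite('pics/m4.png',np.hstack([a,b]));print(p0)
E
```

```text
[ 592.94324332 -146.31129609   52.52014255]
```

View pics/m4.png

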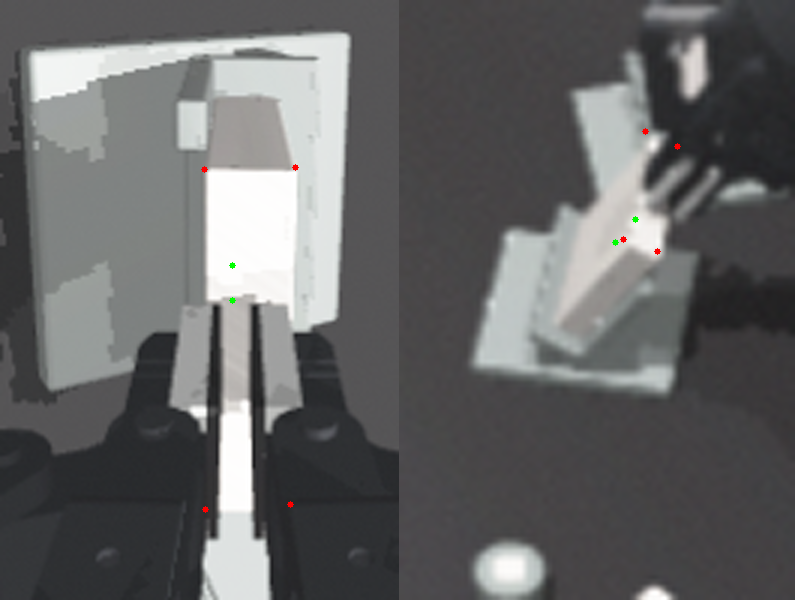

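The plate has not moved: its +y corners match the prediction. The shut fingertips hover at its upper edge, so they really end about 37 mm short of the reported TCP. Before using that I'll check it numerically against the fingertips in w4, by where their ends lie in both the wrist and side views.

```bash
python3 - <<'E'
from h import *
f,g,f2=load('w4'),load('s4'),load('w2')
p0,R=pose()
# tip +x edge midpoint in w4 ; fingertip ends in side view
x,e=tri([(f,(180+237/3,130+305/3)),(g,(225+(665-399)/6,135+212/6))]);print('tip tool frame',R.inv().apply(x-p0),e)
# open tips in w2 (85 mm apart): depth from separation
R2=Ro.from_euler('xyz',[3.1405,0,1.5765]);p2=np.array([554.0,-178.9,295.7])
for zt in (0,-13,-30,-50,-60):
    print(zt,[(proj(f2,p2+R2.apply([11,s*42.5,zt]))*1.5625).round() for s in (-1,1)])
E
```

```text
tip tool frame [ 12.23964976  -0.9533836  -44.92416791] [np.float64(2.2150210729016364), np.float64(2.215021072901815)]
0 [array([301., 320.]), array([500., 321.])]
-13 [array([294., 331.]), array([506., 331.])]
-30 [array([284., 347.]), array([516., 348.])]
-50 [array([269., 371.]), array([531., 372.])]
-60 [array([260., 386.]), array([540., 386.])]
```

Both checks put the real tips about 42 mm behind the reported TCP: open tips at about -55 including the 13 mm swing, closed tips at about -44. I'll use that offset from here. Open to 42, advance 40 and grip.

Call:
arm_command:
  deltas:
    - {"hand":45,"tx":0,"ty":2,"tz":0,"wx":0,"wy":0,"wz":0}
    - {"hand":45,"tx":0,"ty":0,"tz":0,"wx":0,"wy":0,"wz":0}
    - {"hand":45,"tx":0,"ty":0,"tz":0,"wx":0,"wy":0,"wz":0}
    - {"hand":45,"tx":0,"ty":0,"tz":10,"wx":0,"wy":0,"wz":0}
    - {"hand":45,"tx":0,"ty":0,"tz":10,"wx":0,"wy":0,"wz":0}
    - {"hand":45,"tx":0,"ty":0,"tz":10,"wx":0,"wy":0,"wz":0}
  squeeze: 60

```text
clock: 4.78
eef_pos: [609.7, -148.4, 27.2]
tcp_rot: [2.619, -0.002, 1.448]
contact_force: [0.0, -0.8, -0.2]
opening: 0.527
grasp_force: 0.0
```

Call:
arm_command:
  deltas:
    - {"hand":45,"tx":0,"ty":0,"tz":10,"wx":0,"wy":0,"wz":0}
    - {"hand":5,"tx":0,"ty":0,"tz":0,"wx":0,"wy":0,"wz":0}
    - {"hand":5,"tx":0,"ty":0,"tz":0,"wx":0,"wy":0,"wz":0}
    - {"hand":5,"tx":0,"ty":0,"tz":0,"wx":0,"wy":0,"wz":0}
    - {"hand":5,"tx":0,"ty":0,"tz":0,"wx":0,"wy":0,"wz":0}
  squeeze: 60

```text
clock: 5.4
eef_pos: [614.8, -149.0, 19.2]
tcp_rot: [2.618, -0.002, 1.448]
contact_force: [2.6, -0.8, -2.0]
opening: 0.182
grasp_force: 58.9
```

Gripped: opening about 15.5 mm at 59 N. Now to retreat, stand the plate upright and go toward the rack.

```bash
python3 - <<'E'
from h import *
p,R=pose();p=p+R.apply([0,0,-75]);print(p)
q=plan([545,-60,200],ptool(0,0),4,start=(p,R),hand=5)
plan([535,140,210],ptool(0,0),5,start=q,hand=5)
E
```

```text
[ 577.58232931 -144.52550157   84.18468697]
{"hand":5,"tx":20,"ty":5,"tz":-30,"wx":0.131,"wy":0.008,"wz":-0.03},
{"hand":5,"tx":20,"ty":2,"tz":-31,"wx":0.13,"wy":0.007,"wz":-0.03},
{"hand":5,"tx":21,"ty":-2,"tz":-31,"wx":0.131,"wy":0.008,"wz":-0.03},
{"hand":5,"tx":20,"ty":-4,"tz":-30,"wx":0.131,"wy":0.007,"wz":-0.03},
end [545.4 -60.3 200.4]
{"hand":5,"tx":40,"ty":-2,"tz":-2,"wx":-0,"wy":0,"wz":0},
{"hand":5,"tx":40,"ty":-2,"tz":-2,"wx":-0,"wy":0,"wz":0},
{"hand":5,"tx":40,"ty":-2,"tz":-2,"wx":-0,"wy":0,"wz":0},
{"hand":5,"tx":40,"ty":-2,"tz":-2,"wx":-0,"wy":0,"wz":0},
{"hand":5,"tx":40,"ty":-2,"tz":-2,"wx":-0,"wy":0,"wz":0},
end [535.4 139.7 210.4]
```

Call:
arm_command:
  deltas:
    - {"hand":5,"tx":0,"ty":0,"tz":-15,"wx":0,"wy":0,"wz":0}
    - {"hand":5,"tx":0,"ty":0,"tz":-30,"wx":0,"wy":0,"wz":0}
    - {"hand":5,"tx":0,"ty":0,"tz":-30,"wx":0,"wy":0,"wz":0}
    - {"hand":5,"tx":20,"ty":5,"tz":-30,"wx":0.131,"wy":0.008,"wz":-0.03}
    - {"hand":5,"tx":20,"ty":2,"tz":-31,"wx":0.13,"wy":0.007,"wz":-0.03}
    - {"hand":5,"tx":21,"ty":-2,"tz":-31,"wx":0.131,"wy":0.008,"wz":-0.03}
    - {"hand":5,"tx":20,"ty":-4,"tz":-30,"wx":0.131,"wy":0.007,"wz":-0.03}
  squeeze: 60

```text
clock: 6.28
eef_pos: [549.9, -60.8, 180.3]
tcp_rot: [3.076, -0.022, 1.577]
contact_force: [1.6, 0.1, -8.6]
opening: 0.179
grasp_force: 60.1
```

Call:
arm_command:
  deltas:
    - {"hand":5,"tx":30,"ty":-2,"tz":0,"wx":0,"wy":0,"wz":0}
    - {"hand":5,"tx":45,"ty":-2,"tz":0,"wx":0,"wy":0,"wz":0}
    - {"hand":5,"tx":45,"ty":-2,"tz":0,"wx":0,"wy":0,"wz":0}
    - {"hand":5,"tx":45,"ty":-2,"tz":0,"wx":0,"wy":0,"wz":0}
    - {"hand":5,"tx":35,"ty":-2,"tz":0,"wx":0,"wy":0,"wz":0}
    - {"hand":5,"tx":0,"ty":0,"tz":0,"wx":0,"wy":0,"wz":0}
    - {"hand":5,"tx":0,"ty":0,"tz":0,"wx":0,"wy":0,"wz":0}
  squeeze: 60

```text
clock: 7.15
eef_pos: [539.9, 138.3, 182.7]
tcp_rot: [3.072, -0.022, 1.577]
contact_force: [-0.1, 0.4, -6.8]
opening: 0.18
grasp_force: 60.4
```

```bash
python3 - <<'E'
from h import *
f=grab('wrist','w5');p,R=pose();print(p,r.sense()['tcp_rot'],r.sense()['opening'])
plan([515,265,210],ptool(0,0),3,hand=5)
E
```

```text
[540.23710477 138.0436264  182.87569592] [ 3.07153219 -0.0227222   1.57596458] 0.1776406999511958
{"hand":5,"tx":43,"ty":-8,"tz":-9,"wx":0.023,"wy":-0.008,"wz":0.001},
{"hand":5,"tx":42,"ty":-7,"tz":-8,"wx":0.024,"wy":-0.007,"wz":0.002},
{"hand":5,"tx":42,"ty":-9,"tz":-9,"wx":0.023,"wy":-0.008,"wz":0.001},
end [514.6 264.6 209.7]
```

Call:
arm_command:
  deltas:
    - {"hand":5,"tx":43,"ty":-8,"tz":-9,"wx":0.023,"wy":-0.008,"wz":0}
    - {"hand":5,"tx":42,"ty":-7,"tz":-8,"wx":0.024,"wy":-0.007,"wz":0}
    - {"hand":5,"tx":42,"ty":-9,"tz":-9,"wx":0.023,"wy":-0.008,"wz":0}
    - {"hand":5,"tx":0,"ty":0,"tz":0,"wx":0,"wy":0,"wz":0}
    - {"hand":5,"tx":0,"ty":0,"tz":0,"wx":0,"wy":0,"wz":0}
  squeeze: 60

```text
clock: 7.82
eef_pos: [515.1, 264.3, 209.9]
tcp_rot: [3.141, 0.0, 1.575]
contact_force: [-0.3, -0.5, -7.4]
opening: 0.178
grasp_force: 60.4
```

```bash
python3 - <<'E'
from h import *
f=grab('wrist','w6');p,R=pose();print(p,r.sense()['tcp_rot'],r.sense()['opening'])
a=cv2.imread('pics/w5.png');b=cv2.imread('pics/w6.png')
A=cv2.resize(a,(400,300));B=cv2.resize(b,(800,600),interpolation=cv2.INTER_CUBIC)
# two views: full size w5 crop left, w6 crop right, each 2x over 200x300 region around the rack
for t,f in (('w5',load('w5')),('w6',f)): print(t,proj(f,(530,235,30)),proj(f,(620,235,30)),proj(f,(430,235,30)),proj(f,(530,185,30)),proj(f,(530,290,30)))
C=np.vstack([cv2.resize(a[0:215,80:400],(800,300) if 0 else (447,300),interpolation=cv2.INTER_CUBIC),cv2.resize(b[0:215,80:400],(447,300),interpolation=cv2.INTER_CUBIC)])
cv2.imwrite('pics/w6b.png',B)
E
```

```text
[515.09596303 263.93778259 209.94113066] [3.14067830e+00 1.96690348e-04 1.57440555e+00] 0.1757119433483002
w5 [239.90822222  86.37235457] [320.49403233  87.61048752] [147.42944917  86.28660123] [240.29472973 132.52672324] [239.53482828  32.34324157]
w6 [269.44086196 187.43121706] [338.60521453 187.77601009] [192.22207547 187.09000786] [268.81175767 223.25114888] [270.16159183 144.77240028]
```

```bash
python3 - <<'E'
from h import *
a=cv2.imread('pics/w5.png');b=cv2.imread('pics/w6.png')
A=cv2.resize(a[0:250,135:335],(400,500),interpolation=cv2.INTER_CUBIC)
B=cv2.resize(b[90:340,170:370],(400,500),interpolation=cv2.INTER_CUBIC)
cv2.imwrite('pics/m5.png',np.hstack([A,B]))
E
```

View pics/m5.png

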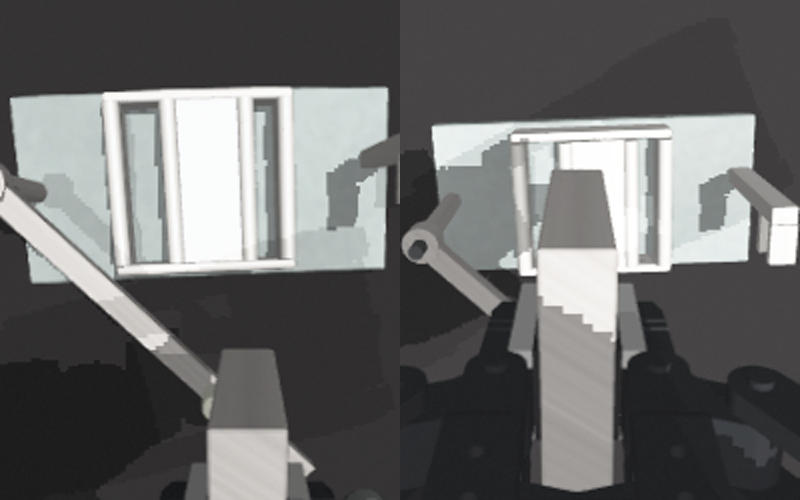

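In the w5 crop (origin 135,0, ×2) the rack base corners are (12,98), (387,87), (384,268) and (33,282), and the rail corners are (103,95), (291,88) and (294,262). In the w6 crop (origin 170,90, ×2) the base corners are (33,126), (354,115) and (353,262), and the rail corners are (113,133), (271,128) and (270,268). The hinge ring is at (20,246) in w6 and the knob at (208,405) in w5. The held plate is square in the grip.

```bash
cat > rk.py <<'E'
from h import *
f5,f6=load('w5'),load('w6')
w5=lambda p:np.array(p)/2+[135,0]-.25
w6=lambda p:np.array(p)/2+[170,90]-.25
def T(a,b,n):
    x,e=tri([(f5,w5(a)),(f6,w6(b))]);print(n,x.round(1),round(e[0],1));return x
bl=T((12,98),(33,126),'base -x+y');br=T((387,87),(354,115),'base +x+y');b2=T((384,268),(353,262),'base +x-y')
r1=T((103,95),(113,133),'rail -x+y');r2=T((291,88),(271,128),'rail +x+y');r3=T((294,262),(270,268),'rail +x-y')
print(np.linalg.norm(br-bl),np.linalg.norm(br-b2),np.linalg.norm(r1-r2),np.linalg.norm(r2-r3))
c=(bl+b2)/2;d=br-bl;y=np.arctan2(d[1],d[0]);print('centre',c,'yaw',y, 'rail centre',(r1+r3)/2, 'yaw',np.arctan2(*(r2-r1)[1::-1]))
for z in (0,5,10):
    B=np.array([onz(f5,w5(p),z) for p in [(12,98),(387,87),(384,268),(33,282)]]);print(z,B.mean(0).round(1),np.linalg.norm(B[1]-B[0]),np.linalg.norm(B[1]-B[2]))
u=np.array([np.cos(y),np.sin(y),0])
print('hinge z92',onz(f6,w6((20,246)),97),'expect',c-97*u)
print('wide',c-33*u,'narrow',c+33*u)
m5=[onz(f5,w5((143,187)),12),onz(f5,w5((264,182)),12)];print('slot floors w5',m5)
# bottom corners of held plate? top view bar end/knob
t=load('top0');print('knob top',onz(t,(135+637/4-100,172+(441-300)/4),119),'bar end',onz(t,(135+695/4-100,172+(387-300)/4),97),'hinge',onz(t,(135+520/4-100,172+(571-300)/4),97))
E
python3 rk.py
```

```text
base -x+y [420.4 276.7  11.7] 0.2
base +x+y [631.3 285.4  13. ] 0.1
base +x-y [637.1 182.9  15.3] 2.1
rail -x+y [474.2 275.   28.4] 0.8
rail +x+y [573.7 279.3  31.4] 0.3
rail +x-y [576.7 187.5  37.4] 0.4
211.02439990578054 102.6390331032876 99.61646340441611 92.00482120728016
centre [528.73776222 229.83542663  13.50141473] yaw 0.04109035728779153 rail centre [525.43121355 231.26294855  32.9040775 ] yaw 0.0433141636852047
0 [528.1 230.6   0. ] 218.60341317313973 106.57447780315496
5 [528.1 230.3   5. ] 215.62721789984423 105.1235102611227
10 [528.1 230.   10. ] 212.65102262654852 103.6725427190904
hinge z92 [430.07239402 224.97138846  97.        ] expect [431.81963894 225.85078349  13.50141473]
wide [495.76561719 228.47982639  13.50141473] narrow [561.70990725 231.19102688  13.50141473]
slot floors w5 [array([491.39199439, 228.62374375,  12.        ]), array([561.35829909, 231.88260802,  12.        ])]
knob top [532.5073745  127.45898327 119.        ] bar end [576.0839648  84.3894242  97.       ] hinge [428.60935065 226.77873011  97.        ]
```

The rack centre is (528,230) with yaw 0.042, so the wide slot is at (495,229) and the narrow one at (561,231.5). Lengths of 213×103 match the rack. The bar is open about 0.81 rad. I'll check the plate's offset in the hand from w6 and plan the descent.

```bash
python3 - <<'E'
from h import *
f=load('w6');p,R=pose()
for X in ([33.5,8,-77.6],[33.5,-8,-77.6],[33.5,8,-7.6],[33.5,-8,-7.6],[-36.5,0,-77.6]): print((proj(f,p+R.apply(X))-[170,90])*2+[400,0])
plan([495,232,95],ptool(.042,0),4,hand=5)
E
```

```text
[619.98671076 247.76489016]
[537.33367037 247.66577054]
[603.40471879 166.06826905]
[551.49135663 165.98965816]
[577.6997858  528.15214023]
{"hand":5,"tx":-8,"ty":-5,"tz":29,"wx":0,"wy":0,"wz":-0.01},
{"hand":5,"tx":-8,"ty":-5,"tz":28,"wx":0,"wy":0,"wz":-0.009},
{"hand":5,"tx":-8,"ty":-5,"tz":29,"wx":0.001,"wy":0,"wz":-0.01},
{"hand":5,"tx":-8,"ty":-6,"tz":29,"wx":-0,"wy":0,"wz":-0.009},
end [494.8 231.5  94.9]
```

The predicted held-plate corners match the picture within a pixel or two.

Call:
arm_command:
  deltas:
    - {"hand":5,"tx":-8,"ty":-5,"tz":29,"wx":0,"wy":0,"wz":-0.01}
    - {"hand":5,"tx":-8,"ty":-5,"tz":28,"wx":0,"wy":0,"wz":-0.01}
    - {"hand":5,"tx":-8,"ty":-5,"tz":29,"wx":0,"wy":0,"wz":-0.01}
    - {"hand":5,"tx":-8,"ty":-5,"tz":29,"wx":0,"wy":0,"wz":-0.01}
    - {"hand":5,"tx":0,"ty":0,"tz":0,"wx":0,"wy":0,"wz":0}
    - {"hand":5,"tx":0,"ty":0,"tz":0,"wx":0,"wy":0,"wz":0}
  squeeze: 60

```text
clock: 8.62
eef_pos: [497.2, 233.1, 96.5]
tcp_rot: [3.138, -0.001, 1.614]
contact_force: [0.1, -0.2, -6.8]
opening: 0.181
grasp_force: 60.4
```

Call:
arm_command:
  deltas:
    - {"hand":5,"tx":0,"ty":0,"tz":15,"wx":0,"wy":0,"wz":0}
    - {"hand":5,"tx":0,"ty":0,"tz":15,"wx":0,"wy":0,"wz":0}
    - {"hand":5,"tx":0,"ty":0,"tz":15,"wx":0,"wy":0,"wz":0}
    - {"hand":5,"tx":0,"ty":0,"tz":10,"wx":0,"wy":0,"wz":0}
    - {"hand":5,"tx":0,"ty":0,"tz":5,"wx":0,"wy":0,"wz":0}
    - {"hand":5,"tx":0,"ty":0,"tz":4,"wx":0,"wy":0,"wz":0}
    - {"hand":5,"tx":0,"ty":0,"tz":4,"wx":0,"wy":0,"wz":0}
    - {"hand":5,"tx":0,"ty":0,"tz":0,"wx":0,"wy":0,"wz":0}
  squeeze: 60

```text
clock: 9.62
eef_pos: [496.1, 233.2, 27.4]
tcp_rot: [3.14, -0.001, 1.615]
contact_force: [-0.9, -0.6, -7.9]
opening: 0.178
grasp_force: 60.4
```

Entering freely: bottom at about 35 mm, below the ridge tops, with no added force.

Call:
arm_command:
  deltas:
    - {"hand":5,"tx":0,"ty":0,"tz":5,"wx":0,"wy":0,"wz":0}
    - {"hand":5,"tx":0,"ty":0,"tz":5,"wx":0,"wy":0,"wz":0}
    - {"hand":5,"tx":0,"ty":0,"tz":5,"wx":0,"wy":0,"wz":0}
    - {"hand":5,"tx":0,"ty":0,"tz":3,"wx":0,"wy":0,"wz":0}
    - {"hand":5,"tx":0,"ty":0,"tz":2,"wx":0,"wy":0,"wz":0}
    - {"hand":5,"tx":0,"ty":0,"tz":2,"wx":0,"wy":0,"wz":0}
    - {"hand":5,"tx":0,"ty":0,"tz":0,"wx":0,"wy":0,"wz":0}
  squeeze: 60

```text
clock: 10.5
eef_pos: [496.1, 233.2, 5.4]
tcp_rot: [3.14, -0.001, 1.615]
contact_force: [-0.1, -0.0, -6.5]
opening: 0.183
grasp_force: 60.5
```

Call:
arm_command:
  deltas:
    - {"hand":5,"tx":0,"ty":0,"tz":1,"wx":0,"wy":0,"wz":0}
    - {"hand":5,"tx":0,"ty":0,"tz":1,"wx":0,"wy":0,"wz":0}
    - {"hand":5,"tx":0,"ty":0,"tz":1,"wx":0,"wy":0,"wz":0}
    - {"hand":5,"tx":0,"ty":0,"tz":0,"wx":0,"wy":0,"wz":0}
  squeeze: 60

```text
clock: 11.0
eef_pos: [496.5, 233.2, 4.8]
tcp_rot: [3.139, -0.001, 1.615]
contact_force: [-7.9, -6.3, 23.4]
opening: 0.179
grasp_force: 64.9
```

On the floor: TCP z is 4.8 against 4.4 predicted, and the force reverses. Releasing with a part opening and going up.

Call:
arm_command:
  deltas:
    - {"hand":34,"tx":0,"ty":0,"tz":0,"wx":0,"wy":0,"wz":0}
    - {"hand":34,"tx":0,"ty":0,"tz":0,"wx":0,"wy":0,"wz":0}
    - {"hand":34,"tx":0,"ty":0,"tz":0,"wx":0,"wy":0,"wz":0}
    - {"hand":34,"tx":0,"ty":0,"tz":-15,"wx":0,"wy":0,"wz":0}
    - {"hand":34,"tx":0,"ty":0,"tz":-30,"wx":0,"wy":0,"wz":0}
    - {"hand":34,"tx":0,"ty":0,"tz":-40,"wx":0,"wy":0,"wz":0}
    - {"hand":34,"tx":0,"ty":0,"tz":-40,"wx":0,"wy":0,"wz":0}
    - {"hand":34,"tx":0,"ty":0,"tz":-20,"wx":0,"wy":0,"wz":0}

```text
clock: 12.0
eef_pos: [497.0, 233.7, 150.8]
tcp_rot: [3.137, -0.002, 1.616]
contact_force: [0.5, -0.2, -0.0]
opening: 0.396
grasp_force: 0.0
```

```bash
python3 - <<'E'
from h import *
p,R=pose();print(p,r.sense()['contact_force'],r.sense()['opening'])
# seen from the wrist: white/grey plate top; view later. Approach thin plate for second look (top centre ~ z 87)
f2=load('w2');t=[np.array(q)/3.748+[220,95]-.37 for q in [(52,410),(73,407),(109,570),(89,568)]]
for z in (85,87): 
    Y=np.array([onz(f2,q,z) for q in t]);e=Y[0]+Y[1]-Y[2]-Y[3];print(z,Y.mean(0),np.linalg.norm(e)/2,np.arctan2(-e[0],e[1]),np.linalg.norm(Y[1]-Y[0]))
c=Y.mean(0);Rt=ptool(.198,np.pi/6)
q=plan([500,60,190],ptool(.042,0),4,hand=34)
plan(c-Rt.apply([0,0,50]),Rt,8,start=q,hand=60)
E
```

```text
[496.96572643 233.65741716 150.78408249] [ 0.45573655 -0.20623054 -0.00167426] 0.39618892883261747
85 [ 532.00267104 -273.41915999   85.        ] 69.10557964313467 0.19758758601611023 8.122377736007463
87 [ 532.11449688 -272.55808362   87.        ] 68.75557561238456 0.1975875860161097 8.081239741629025
{"hand":34,"tx":-43,"ty":-1,"tz":-10,"wx":0.001,"wy":-0.001,"wz":0.001},
{"hand":34,"tx":-44,"ty":-1,"tz":-10,"wx":0.001,"wy":-0,"wz":0},
{"hand":34,"tx":-43,"ty":-1,"tz":-10,"wx":0.002,"wy":-0.001,"wz":0.001},
{"hand":34,"tx":-44,"ty":-1,"tz":-9,"wx":0.001,"wy":-0,"wz":0.001},
end [500.4  59.6 189.6]
{"hand":60,"tx":-42,"ty":-1,"tz":7,"wx":-0.065,"wy":0.005,"wz":-0.019},
{"hand":60,"tx":-42,"ty":-2,"tz":8,"wx":-0.066,"wy":0.005,"wz":-0.019},
{"hand":60,"tx":-42,"ty":-3,"tz":6,"wx":-0.065,"wy":0.005,"wz":-0.019},
{"hand":60,"tx":-42,"ty":-5,"tz":6,"wx":-0.065,"wy":0.005,"wz":-0.019},
{"hand":60,"tx":-42,"ty":-6,"tz":6,"wx":-0.066,"wy":0.006,"wz":-0.019},
{"hand":60,"tx":-42,"ty":-7,"tz":5,"wx":-0.065,"wy":0.005,"wz":-0.02},
{"hand":60,"tx":-42,"ty":-8,"tz":4,"wx":-0.065,"wy":0.005,"wz":-0.019},
{"hand":60,"tx":-42,"ty":-9,"tz":4,"wx":-0.066,"wy":0.005,"wz":-0.019},
end [ 507.7 -277.6  130.3]
```

Call:
arm_command:
  deltas:
    - {"hand":34,"tx":-43,"ty":-1,"tz":-10,"wx":0,"wy":0,"wz":0}
    - {"hand":34,"tx":-44,"ty":-1,"tz":-10,"wx":0,"wy":0,"wz":0}
    - {"hand":34,"tx":-43,"ty":-1,"tz":-10,"wx":0,"wy":0,"wz":0}
    - {"hand":34,"tx":-44,"ty":-1,"tz":-9,"wx":0,"wy":0,"wz":0}
    - {"hand":60,"tx":-42,"ty":-1,"tz":7,"wx":-0.065,"wy":0.005,"wz":-0.019}
    - {"hand":60,"tx":-42,"ty":-2,"tz":8,"wx":-0.065,"wy":0.005,"wz":-0.019}
    - {"hand":60,"tx":-42,"ty":-3,"tz":6,"wx":-0.065,"wy":0.005,"wz":-0.019}
    - {"hand":60,"tx":-42,"ty":-5,"tz":6,"wx":-0.065,"wy":0.005,"wz":-0.019}

```text
clock: 13.0
eef_pos: [503.9, -110.3, 158.1]
tcp_rot: [2.876, -0.009, 1.694]
contact_force: [0.4, 0.5, -0.1]
opening: 0.7
grasp_force: 0.0
```

Call:
arm_command:
  deltas:
    - {"hand":60,"tx":-42,"ty":-6,"tz":6,"wx":-0.065,"wy":0.005,"wz":-0.019}
    - {"hand":60,"tx":-42,"ty":-7,"tz":5,"wx":-0.065,"wy":0.005,"wz":-0.019}
    - {"hand":60,"tx":-42,"ty":-8,"tz":4,"wx":-0.065,"wy":0.005,"wz":-0.019}
    - {"hand":60,"tx":-42,"ty":-9,"tz":4,"wx":-0.065,"wy":0.005,"wz":-0.019}
    - {"hand":60,"tx":0,"ty":0,"tz":0,"wx":0,"wy":0,"wz":0}
    - {"hand":60,"tx":0,"ty":0,"tz":0,"wx":0,"wy":0,"wz":0}

```text
clock: 13.75
eef_pos: [507.7, -277.6, 127.3]
tcp_rot: [2.619, -0.001, 1.77]
contact_force: [1.1, 0.3, 0.6]
opening: 0.7
grasp_force: 0.0
```

```bash
python3 - <<'E'
from h import *
f=grab('wrist','w7');p,R=pose();print(p,r.sense()['tcp_rot'])
c=np.array([532,-273.5,84.8])
Y=[c+ptool(.198,np.pi/6).apply([a,b,0]) for a,b in [(35,-4),(35,4),(-35,4),(-35,-4)]]
P=np.array([proj(f,y) for y in Y]);print(P.round(1))
x0,y0=(P.mean(0)-[67,65]).astype(int);print(x0,y0)
b=cv2.imread('pics/w7.png')
C=cv2.resize(b[y0:y0+140,x0:x0+133],(532,560),interpolation=cv2.INTER_CUBIC)
t=cv2.imread('pics/top0.png')
g=grab('side','s7');gi=cv2.imread('pics/s7.png')[230:335,225:365]
D=cv2.resize(gi,(266,200),interpolation=cv2.INTER_CUBIC);D=np.vstack([D,np.zeros((360,266,3),np.uint8)])
cv2.imwrite('pics/m7.png',np.hstack([C,D]))
E
```

```text
[ 507.97753404 -277.12018774  127.51124786] [ 2.61897541e+00 -4.22440329e-04  1.77135194e+00]
[[252.9 156. ]
 [262.8 156. ]
 [262.3 235.8]
 [253.2 235.8]]
190 130
```

View pics/m7.png

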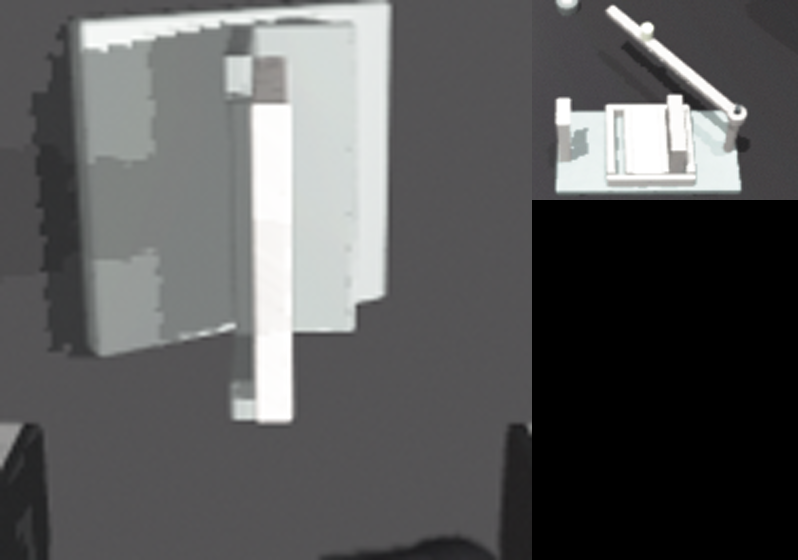

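In w7 the thin plate's top face has crop corners (251,103), (291,103), (294,420) and (257,421), within a pixel or so of the prediction from w2, so its place and height (about 85) are confirmed. The side inset shows the thick plate upright in the wide slot. Advancing 126 and gripping.

Call:
arm_command:
  deltas:
    - {"hand":45,"tx":-1,"ty":0,"tz":20,"wx":0,"wy":0,"wz":0}
    - {"hand":45,"tx":0,"ty":0,"tz":20,"wx":0,"wy":0,"wz":0}
    - {"hand":45,"tx":0,"ty":0,"tz":20,"wx":0,"wy":0,"wz":0}
    - {"hand":45,"tx":0,"ty":0,"tz":20,"wx":0,"wy":0,"wz":0}
    - {"hand":45,"tx":0,"ty":0,"tz":20,"wx":0,"wy":0,"wz":0}
    - {"hand":45,"tx":0,"ty":0,"tz":16,"wx":0,"wy":0,"wz":0}
    - {"hand":45,"tx":0,"ty":0,"tz":10,"wx":0,"wy":0,"wz":0}
  squeeze: 60

```text
clock: 14.72
eef_pos: [570.6, -264.8, 17.7]
tcp_rot: [2.619, -0.0, 1.773]
contact_force: [-0.7, 0.1, 0.0]
opening: 0.525
grasp_force: 0.0
```

Call:
arm_command:
  deltas:
    - {"hand":2,"tx":0,"ty":0,"tz":0,"wx":0,"wy":0,"wz":0}
    - {"hand":2,"tx":0,"ty":0,"tz":0,"wx":0,"wy":0,"wz":0}
    - {"hand":2,"tx":0,"ty":0,"tz":0,"wx":0,"wy":0,"wz":0}
    - {"hand":2,"tx":0,"ty":0,"tz":0,"wx":0,"wy":0,"wz":0}
    - {"hand":2,"tx":0,"ty":0,"tz":0,"wx":0,"wy":0,"wz":0}
  squeeze: 60

```text
clock: 15.35
eef_pos: [569.6, -266.5, 18.2]
tcp_rot: [2.618, -0.0, 1.771]
contact_force: [-4.0, 0.7, 6.5]
opening: 0.087
grasp_force: 59.8
```

```bash
python3 - <<'E'
from h import *
p,R=pose();c=np.array([532,-273.3,84.8]);print('top in tool',R.inv().apply(c-p),r.sense()['opening'],r.sense()['grasp_force'])
p=p+R.apply([0,0,-75])
q=plan([545,-110,200],ptool(0.04,0),5,start=(p,R),hand=2)
plan([562,233,190],ptool(0.042,0),7,start=q,hand=2)
E
```

```text
top in tool [  0.79495795   0.17681678 -76.75615646] 0.08659887359582842 59.79188919067383
{"hand":2,"tx":32,"ty":19,"tz":-16,"wx":0.104,"wy":-0.008,"wz":0.031},
{"hand":2,"tx":32,"ty":17,"tz":-18,"wx":0.105,"wy":-0.009,"wz":0.032},
{"hand":2,"tx":32,"ty":14,"tz":-20,"wx":0.104,"wy":-0.008,"wz":0.031},
{"hand":2,"tx":33,"ty":10,"tz":-21,"wx":0.105,"wy":-0.009,"wz":0.031},
{"hand":2,"tx":32,"ty":7,"tz":-22,"wx":0.104,"wy":-0.008,"wz":0.031},
end [ 544.7 -110.4  199.6]
{"hand":2,"tx":49,"ty":4,"tz":1,"wx":0,"wy":0,"wz":-0},
{"hand":2,"tx":49,"ty":5,"tz":2,"wx":0,"wy":0,"wz":-0},
{"hand":2,"tx":49,"ty":4,"tz":1,"wx":0,"wy":0,"wz":-0.001},
{"hand":2,"tx":49,"ty":5,"tz":1,"wx":0,"wy":0,"wz":0},
{"hand":2,"tx":49,"ty":4,"tz":2,"wx":0,"wy":0,"wz":-0},
{"hand":2,"tx":49,"ty":5,"tz":1,"wx":0,"wy":0,"wz":-0},
{"hand":2,"tx":48,"ty":4,"tz":2,"wx":0,"wy":0,"wz":-0.001},
end [561.7 232.5 189.5]
```

Gripped at 7.4 mm and 60 N. Lifting and carrying to above the narrow slot.

Call:
arm_command:
  deltas:
    - {"hand":2,"tx":0,"ty":0,"tz":-15,"wx":0,"wy":0,"wz":0}
    - {"hand":2,"tx":0,"ty":0,"tz":-30,"wx":0,"wy":0,"wz":0}
    - {"hand":2,"tx":0,"ty":0,"tz":-30,"wx":0,"wy":0,"wz":0}
    - {"hand":2,"tx":32,"ty":19,"tz":-16,"wx":0.104,"wy":-0.008,"wz":0.031}
    - {"hand":2,"tx":32,"ty":17,"tz":-18,"wx":0.104,"wy":-0.008,"wz":0.031}
    - {"hand":2,"tx":32,"ty":14,"tz":-20,"wx":0.104,"wy":-0.008,"wz":0.031}
    - {"hand":2,"tx":33,"ty":10,"tz":-21,"wx":0.104,"wy":-0.008,"wz":0.031}
    - {"hand":2,"tx":32,"ty":7,"tz":-22,"wx":0.104,"wy":-0.008,"wz":0.031}
  squeeze: 60

```text
clock: 16.35
eef_pos: [533.9, -133.1, 182.1]
tcp_rot: [3.057, -0.025, 1.649]
contact_force: [0.9, -0.4, -3.6]
opening: 0.086
grasp_force: 59.3
```

Call:
arm_command:
  deltas:
    - {"hand":2,"tx":49,"ty":4,"tz":1,"wx":0,"wy":0,"wz":0}
    - {"hand":2,"tx":49,"ty":5,"tz":1,"wx":0,"wy":0,"wz":0}
    - {"hand":2,"tx":49,"ty":4,"tz":1,"wx":0,"wy":0,"wz":0}
    - {"hand":2,"tx":49,"ty":5,"tz":1,"wx":0,"wy":0,"wz":0}
    - {"hand":2,"tx":49,"ty":4,"tz":1,"wx":0,"wy":0,"wz":0}
    - {"hand":2,"tx":49,"ty":5,"tz":1,"wx":0,"wy":0,"wz":0}
    - {"hand":2,"tx":48,"ty":4,"tz":1,"wx":0,"wy":0,"wz":0}
    - {"hand":2,"tx":0,"ty":0,"tz":0,"wx":0,"wy":0,"wz":0}
  squeeze: 60

```text
clock: 17.35
eef_pos: [537.8, 212.6, 185.5]
tcp_rot: [3.054, -0.027, 1.655]
contact_force: [0.5, -0.0, -4.2]
opening: 0.086
grasp_force: 59.5
```

```bash
python3 - <<'E'
from h import *
print(r.sense()['eef_pos'],r.sense()['tcp_rot'],r.sense()['opening'])
plan([561.5,232,100],ptool(0.042,0),3,hand=2)
E
```

```text
[537.84399059 212.60430765 185.51585951] [ 3.0538383  -0.02695293  1.65485768] 0.08560553887046235
{"hand":2,"tx":5,"ty":6,"tz":29,"wx":0.029,"wy":-0.01,"wz":0.014},
{"hand":2,"tx":5,"ty":6,"tz":29,"wx":0.029,"wy":-0.009,"wz":0.013},
{"hand":2,"tx":6,"ty":8,"tz":29,"wx":0.029,"wy":-0.01,"wz":0.014},
end [561.6 231.9 100.1]
```

Call:
arm_command:
  deltas:
    - {"hand":2,"tx":5,"ty":6,"tz":29,"wx":0.029,"wy":-0.01,"wz":0.014}
    - {"hand":2,"tx":5,"ty":6,"tz":29,"wx":0.029,"wy":-0.009,"wz":0.013}
    - {"hand":2,"tx":6,"ty":8,"tz":29,"wx":0.029,"wy":-0.01,"wz":0.014}
    - {"hand":2,"tx":0,"ty":0,"tz":0,"wx":0,"wy":0,"wz":0}
    - {"hand":2,"tx":0,"ty":0,"tz":0,"wx":0,"wy":0,"wz":0}
  squeeze: 60

```text
clock: 17.98
eef_pos: [562.0, 228.1, 100.9]
tcp_rot: [3.141, 0.001, 1.609]
contact_force: [0.6, 0.2, -3.2]
opening: 0.084
grasp_force: 59.6
```

```bash
python3 - <<'E'
from h import *
p,R=pose();f=grab('wrist','w8');print(p,r.sense()['tcp_rot'])
im=f['image'];b=im.astype(int).sum(2)
# held plate's +y side: check edges across columns at the predicted rows of lower/upper side-face corners
for zt in (-72,-12):
    a=proj(f,p+R.apply([36,-4,zt]));c=proj(f,p+R.apply([36,4,zt]));row=int(a[1]);g=np.abs(np.diff(b[row]));lo=int(a[0])-12
    print(zt,a.round(1),c.round(1),row,lo,b[row,lo:int(c[0])+13])
# slot ridge lines ahead (+y) of the plate: floor/ridge at rack y=+38
u=np.array([np.cos(.042),np.sin(.042),0]);v=np.array([-u[1],u[0],0]);ce=np.array([528.2,230.2,0])
print([proj(f,ce+33*u+o*u+38*v+[0,0,40]).round(1) for o in (-6.25,6.25)])
E
```

```text
[562.02691201 228.10921776 100.92959966] [3.13990536e+00 5.42348604e-04 1.60932012e+00]
-72 [249.3 202.4] [269.2 202.4] 202 237 [534 525 488 440 453 484 498 517 524 509 486 427 337 343 356 353 354 354
 354 354 350 351 351 348 344 347 348 348 354 360 390 467 526 662 740 716
 643 454 482 610 614 613 614 618 617]
-12 [252.1 170.2] [265.4 170.2] 170 240 [437 473 488 512 530 674 746 725 694 595 502 550 367 339 344 342 342 345
 341 337 341 341 344 353 430 568 667 709 737 755 758 749 727 693 622 593
 633 637]
[array([249.9, 144.7]), array([264.9, 144.7])]
```

The held plate hangs vertical, and its edges line up with the narrow slot's ridges. Lowering.

Call:
arm_command:
  deltas:
    - {"hand":2,"tx":2,"ty":0,"tz":15,"wx":0,"wy":0,"wz":0}
    - {"hand":2,"tx":0,"ty":0,"tz":18,"wx":0,"wy":0,"wz":0}
    - {"hand":2,"tx":0,"ty":0,"tz":15,"wx":0,"wy":0,"wz":0}
    - {"hand":2,"tx":0,"ty":0,"tz":10,"wx":0,"wy":0,"wz":0}
    - {"hand":2,"tx":0,"ty":0,"tz":7,"wx":0,"wy":0,"wz":0}
    - {"hand":2,"tx":0,"ty":0,"tz":6,"wx":0,"wy":0,"wz":0}
    - {"hand":2,"tx":0,"ty":0,"tz":5,"wx":0,"wy":0,"wz":0}
    - {"hand":2,"tx":0,"ty":0,"tz":0,"wx":0,"wy":0,"wz":0}
  squeeze: 60

```text
clock: 19.02
eef_pos: [562.0, 230.8, 24.2]
tcp_rot: [3.141, 0.001, 1.61]
contact_force: [0.3, -0.8, -2.9]
opening: 0.085
grasp_force: 59.7
```

Call:
arm_command:
  deltas:
    - {"hand":2,"tx":0,"ty":0,"tz":4,"wx":0,"wy":0,"wz":0}
    - {"hand":2,"tx":0,"ty":0,"tz":4,"wx":0,"wy":0,"wz":0}
    - {"hand":2,"tx":0,"ty":0,"tz":4,"wx":0,"wy":0,"wz":0}
    - {"hand":2,"tx":0,"ty":0,"tz":3,"wx":0,"wy":0,"wz":0}
    - {"hand":2,"tx":0,"ty":0,"tz":2,"wx":0,"wy":0,"wz":0}
    - {"hand":2,"tx":0,"ty":0,"tz":0,"wx":0,"wy":0,"wz":0}
  squeeze: 60

```text
clock: 19.77
eef_pos: [562.1, 230.7, 7.3]
tcp_rot: [3.141, 0.001, 1.61]
contact_force: [0.2, 0.3, -3.6]
opening: 0.086
grasp_force: 59.7
```

Call:
arm_command:
  deltas:
    - {"hand":2,"tx":0,"ty":0,"tz":1,"wx":0,"wy":0,"wz":0}
    - {"hand":2,"tx":0,"ty":0,"tz":1,"wx":0,"wy":0,"wz":0}
    - {"hand":2,"tx":0,"ty":0,"tz":1,"wx":0,"wy":0,"wz":0}
    - {"hand":2,"tx":0,"ty":0,"tz":0,"wx":0,"wy":0,"wz":0}
  squeeze: 60

```text
clock: 20.27
eef_pos: [562.4, 231.0, 5.7]
tcp_rot: [3.141, 0.001, 1.61]
contact_force: [-3.5, -0.3, 9.1]
opening: 0.083
grasp_force: 61.6
```

Seated at 5.7 against 5.2 predicted, and the force reversed. Releasing, going up, then moving toward the knob with the tool turned so the pads press along the bar's swing.

Call:
arm_command:
  deltas:
    - {"hand":24,"tx":0,"ty":0,"tz":0,"wx":0,"wy":0,"wz":0}
    - {"hand":24,"tx":0,"ty":0,"tz":0,"wx":0,"wy":0,"wz":0}
    - {"hand":24,"tx":0,"ty":0,"tz":0,"wx":0,"wy":0,"wz":0}
    - {"hand":24,"tx":0,"ty":0,"tz":-15,"wx":0,"wy":0,"wz":0}
    - {"hand":24,"tx":0,"ty":0,"tz":-30,"wx":0,"wy":0,"wz":0}
    - {"hand":24,"tx":0,"ty":0,"tz":-40,"wx":0,"wy":0,"wz":0}
    - {"hand":24,"tx":0,"ty":0,"tz":-40,"wx":0,"wy":0,"wz":0}
    - {"hand":24,"tx":0,"ty":0,"tz":-20,"wx":0,"wy":0,"wz":0}
  squeeze: 25

```text
clock: 21.28
eef_pos: [563.2, 231.4, 153.1]
tcp_rot: [3.137, -0.0, 1.61]
contact_force: [0.9, 0.2, -0.7]
opening: 0.28
grasp_force: 0.0
```

```bash
python3 - <<'E'
from h import *
t,s=load('top0'),load('side0')
k,e=tri([(t,(194.0,207.0)),(s,(285.5,243.7))]);print('knob',k,e)
h=np.array([430,225.8]);d=np.array([532,127.5])-h;print(np.hypot(*d),np.arctan2(d[1],d[0])-.042)
q=plan([532,128,150],ptool(2.38-1.571,0),5,hand=24)
E
```

```text
knob [531.74906723 128.51390494 118.22779604] [np.float64(1.5725549092561855), np.float64(1.5725549092559665)]
141.65765069349413 -0.8089279724773838
{"hand":24,"tx":-20,"ty":-7,"tz":1,"wx":0.001,"wy":0,"wz":-0.154},
{"hand":24,"tx":-19,"ty":-10,"tz":0,"wx":0.001,"wy":0,"wz":-0.154},
{"hand":24,"tx":-18,"ty":-13,"tz":1,"wx":0,"wy":0.001,"wz":-0.154},
{"hand":24,"tx":-15,"ty":-16,"tz":0,"wx":0.001,"wy":-0,"wz":-0.154},
{"hand":24,"tx":-13,"ty":-17,"tz":1,"wx":0.001,"wy":0,"wz":-0.154},
end [532.3 127.7 150. ]
```

The knob measures (532,128,118), and its given height is 119, so that agrees. I'll move over it and take the check image from above.

Call:
arm_command:
  deltas:
    - {"hand":45,"tx":-20,"ty":-7,"tz":1,"wx":0,"wy":0,"wz":-0.154}
    - {"hand":45,"tx":-19,"ty":-10,"tz":0,"wx":0,"wy":0,"wz":-0.154}
    - {"hand":45,"tx":-18,"ty":-13,"tz":1,"wx":0,"wy":0,"wz":-0.154}
    - {"hand":45,"tx":-15,"ty":-16,"tz":0,"wx":0,"wy":0,"wz":-0.154}
    - {"hand":45,"tx":-13,"ty":-17,"tz":1,"wx":0,"wy":0,"wz":-0.154}
    - {"hand":45,"tx":0,"ty":0,"tz":0,"wx":0,"wy":0,"wz":0}
    - {"hand":45,"tx":0,"ty":0,"tz":0,"wx":0,"wy":0,"wz":0}

```text
clock: 22.15
eef_pos: [531.7, 127.7, 147.3]
tcp_rot: [3.141, 0.001, 2.376]
contact_force: [0.1, -0.2, 0.3]
opening: 0.525
grasp_force: 0.0
```

```bash
python3 - <<'E'
from h import *
p,R=pose();f=grab('wrist','w9');s=grab('side','s9');print(p,r.sense()['tcp_rot'])
k=np.array([531.9,128,119]);u=proj(f,k);print('pred knob',u,'in tool',R.inv().apply(k-p))
b=cv2.imread('pics/w9.png');x0,y0=int(u[0])-66,int(u[1])-100
C=b.copy();cv2.circle(C,tuple(int(v) for v in u),2,(0,0,255),-1)
C=cv2.resize(C,(512,384))
D=cv2.resize(cv2.imread('pics/s9.png')[225:335,225:335],(288,288),interpolation=cv2.INTER_CUBIC);D=np.vstack([D,np.zeros((96,288,3),np.uint8)])
cv2.imwrite('pics/m9.png',np.hstack([C,D]))
E
```

```text
[531.69826844 127.6899152  147.29147102] [3.14110750e+00 1.23438008e-03 2.37808294e+00]
pred knob [258.77501677 204.8750815 ] in tool [ 0.11100091  0.33460848 28.29169307]
```

View pics/m9.png

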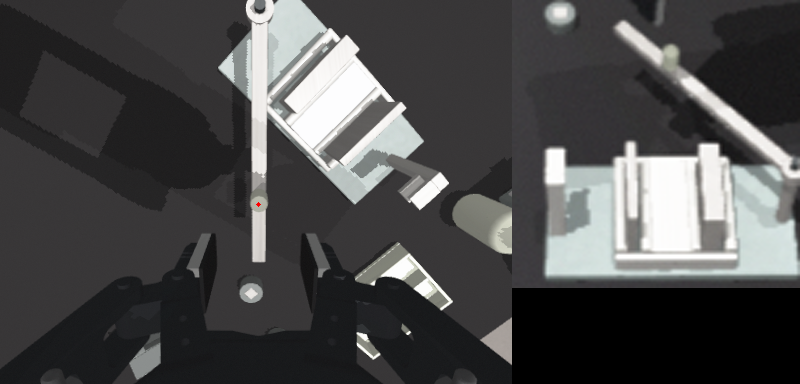

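The knob is exactly at the predicted (259,205) and the bar lies along the tool's x. The side inset shows both plates upright in their slots. Descending 89 and closing on the knob.

Call:
arm_command:
  deltas:
    - {"hand":45,"tx":0,"ty":0,"tz":25,"wx":0,"wy":0,"wz":0}
    - {"hand":45,"tx":0,"ty":0,"tz":25,"wx":0,"wy":0,"wz":0}
    - {"hand":45,"tx":0,"ty":0,"tz":22,"wx":0,"wy":0,"wz":0}
    - {"hand":30,"tx":0,"ty":0,"tz":14,"wx":0,"wy":0,"wz":0}
    - {"hand":8,"tx":0,"ty":0,"tz":0,"wx":0,"wy":0,"wz":0}
    - {"hand":8,"tx":0,"ty":0,"tz":0,"wx":0,"wy":0,"wz":0}
    - {"hand":8,"tx":0,"ty":0,"tz":0,"wx":0,"wy":0,"wz":0}
    - {"hand":8,"tx":0,"ty":0,"tz":0,"wx":0,"wy":0,"wz":0}
  squeeze: 25

```text
clock: 23.25
eef_pos: [530.3, 127.1, 60.1]
tcp_rot: [-3.14, -0.0, 2.379]
contact_force: [-1.0, 0.9, -17.3]
opening: 0.149
grasp_force: 24.4
```

```bash
python3 - <<'E'
from h import *
p,R=pose();s=r.sense();print(p,s['tcp_rot'],s['contact_force'],s['opening'],s['grasp_force'])
# arc: constant tool-frame step. hinge in tool frame
h=np.array([430.3,225.9,p[2]]);print('hinge in tool',R.inv().apply(h-p),np.linalg.norm(h-p))
d=p-h;print('bar angle',np.arctan2(d[1],d[0])-.042)
E
```

```text
[530.29939871 127.05900356  60.07028981] [-3.14016298e+00 -2.97172516e-05  2.37937442e+00] [ -1.02280657   0.93999516 -17.28806736] 0.14854213105222713 24.39132034778595
hinge in tool [1.40582606e+02 2.43994815e+00 6.89401350e-04] 140.60377775660695
bar angle -0.8215724399045328
```

It holds the knob (12.7 mm, 24 N), at radius 140.6 about the hinge as it must be. I'll swing along the arc, 0.055 rad per row (tx 0.2, ty 7.7).

Call:
arm_command:
  deltas:
    - {"hand":8,"tx":0.2,"ty":7.7,"tz":0,"wx":0,"wy":0,"wz":-0.055}
    - {"hand":8,"tx":0.2,"ty":7.7,"tz":0,"wx":0,"wy":0,"wz":-0.055}
    - {"hand":8,"tx":0.2,"ty":7.7,"tz":0,"wx":0,"wy":0,"wz":-0.055}
    - {"hand":8,"tx":0.2,"ty":7.7,"tz":0,"wx":0,"wy":0,"wz":-0.055}
    - {"hand":8,"tx":0.2,"ty":7.7,"tz":0,"wx":0,"wy":0,"wz":-0.055}
    - {"hand":8,"tx":0.2,"ty":7.7,"tz":0,"wx":0,"wy":0,"wz":-0.055}
    - {"hand":8,"tx":0.2,"ty":7.7,"tz":0,"wx":0,"wy":0,"wz":-0.055}
    - {"hand":8,"tx":0,"ty":0,"tz":0,"wx":0,"wy":0,"wz":0}
  squeeze: 25

```text
clock: 24.25
eef_pos: [560.4, 172.2, 60.1]
tcp_rot: [-3.141, 0.001, 2.765]
contact_force: [3.4, -1.0, -19.5]
opening: 0.148
grasp_force: 24.5
```

```bash
cat > ang.py <<'E'
from h import *
p,R=pose();s=r.sense();h=np.array([430.3,225.9,p[2]]);d=p-h
print('bar angle',np.arctan2(d[1],d[0])-.042,'rad',np.linalg.norm(d),'hinge in tool',R.inv().apply(h-p).round(1),s['contact_force'],s['opening'])
E
python3 ang.py
```

```text
bar angle -0.43358109890238367 rad 140.7029069374659 hinge in tool [140.7   2.1  -0.2] [  3.38040995  -0.99474044 -19.50809842] 0.14819076761037778
```

Call:
arm_command:
  deltas:
    - {"hand":8,"tx":0.2,"ty":7.7,"tz":0,"wx":0,"wy":0,"wz":-0.055}
    - {"hand":8,"tx":0.2,"ty":7.7,"tz":0,"wx":0,"wy":0,"wz":-0.055}
    - {"hand":8,"tx":0.2,"ty":7.7,"tz":0,"wx":0,"wy":0,"wz":-0.055}
    - {"hand":8,"tx":0.2,"ty":7.7,"tz":0,"wx":0,"wy":0,"wz":-0.055}
    - {"hand":8,"tx":0.2,"ty":7.7,"tz":0,"wx":0,"wy":0,"wz":-0.055}
    - {"hand":8,"tx":0.2,"ty":7.7,"tz":0,"wx":0,"wy":0,"wz":-0.055}
    - {"hand":8,"tx":0,"ty":0,"tz":0,"wx":0,"wy":0,"wz":0}
    - {"hand":8,"tx":0,"ty":0,"tz":0,"wx":0,"wy":0,"wz":0}
  squeeze: 25

```text
clock: 25.25
eef_pos: [570.8, 217.0, 60.2]
tcp_rot: [-3.141, 0.002, 3.093]
contact_force: [5.2, -0.4, -21.3]
opening: 0.152
grasp_force: 24.5
```

```bash
python3 ang.py
```

```text
bar angle -0.10561507475667065 rad 140.77153274125982 hinge in tool [140.8   2.1  -0.3] [  5.23739216  -0.4364721  -21.27296454] 0.15222857534284034
```

Call:
arm_command:
  deltas:
    - {"hand":8,"tx":0.1,"ty":4,"tz":0,"wx":0,"wy":0,"wz":-0.028}
    - {"hand":8,"tx":0.1,"ty":4,"tz":0,"wx":0,"wy":0,"wz":-0.028}
    - {"hand":8,"tx":0,"ty":3,"tz":0,"wx":0,"wy":0,"wz":-0.02}
    - {"hand":8,"tx":0,"ty":2,"tz":0,"wx":0,"wy":0,"wz":-0.014}
    - {"hand":8,"tx":0,"ty":0,"tz":0,"wx":0,"wy":0,"wz":0}
  squeeze: 25

```text
clock: 25.88
eef_pos: [571.0, 230.0, 60.2]
tcp_rot: [-3.141, 0.003, -3.1]
contact_force: [5.9, -0.0, -21.9]
opening: 0.15
grasp_force: 24.5
```

```bash
python3 ang.py
```

```text
bar angle -0.012843562923246558 rad 140.76139970701342 hinge in tool [140.7   1.8  -0.4] [  5.94583052  -0.0413573  -21.85786866] 0.15012025968503356
```

Continuing in small steps until the bar's end meets the catch.

Call:
arm_command:
  deltas:
    - {"hand":8,"tx":0,"ty":1.5,"tz":0,"wx":0,"wy":0,"wz":-0.01}
    - {"hand":8,"tx":0,"ty":1.5,"tz":0,"wx":0,"wy":0,"wz":-0.01}
    - {"hand":8,"tx":0,"ty":1,"tz":0,"wx":0,"wy":0,"wz":0}
    - {"hand":8,"tx":0,"ty":0,"tz":0,"wx":0,"wy":0,"wz":0}
  squeeze: 25

```text
clock: 26.38
eef_pos: [570.9, 231.6, 60.1]
tcp_rot: [-3.137, 0.002, -3.079]
contact_force: [8.8, -10.5, -19.3]
opening: 0.147
grasp_force: 24.9
```

```bash
python3 ang.py
```

```text
bar angle -0.00181965120643586 rad 140.7299360729508 hinge in tool [140.7   3.1  -0.3] [  8.76520798 -10.4675583  -19.33402289] 0.14701570925020122
```

The bar has met its stop: a 10 N reaction at angle about 0. Releasing and retreating upward.

Call:
arm_command:
  deltas:
    - {"hand":40,"tx":0,"ty":0,"tz":0,"wx":0,"wy":0,"wz":0}
    - {"hand":40,"tx":0,"ty":0,"tz":0,"wx":0,"wy":0,"wz":0}
    - {"hand":40,"tx":0,"ty":0,"tz":0,"wx":0,"wy":0,"wz":0}
    - {"hand":40,"tx":0,"ty":0,"tz":-15,"wx":0,"wy":0,"wz":0}
    - {"hand":40,"tx":0,"ty":0,"tz":-35,"wx":0,"wy":0,"wz":0}
    - {"hand":40,"tx":0,"ty":0,"tz":-50,"wx":0,"wy":0,"wz":0}
    - {"hand":40,"tx":0,"ty":0,"tz":-50,"wx":0,"wy":0,"wz":0}
    - {"hand":40,"tx":0,"ty":0,"tz":0,"wx":0,"wy":0,"wz":0}

```text
clock: 27.38
eef_pos: [572.3, 235.6, 216.5]
tcp_rot: [3.139, 0.009, -3.079]
contact_force: [0.1, -0.1, -1.2]
opening: 0.47
grasp_force: 0.0
```

```bash
python3 - <<'E'
from h import *
f=grab('wrist','w10');print(pose()[0],r.sense()['contact_force'])
# knob expected when closed
k=np.array([430.3,225.9,0])+140*np.array([np.cos(.042),np.sin(.042),0]);k[2]=119;u=proj(f,k);print('pred knob',u)
im=cv2.cvtColor(f['image'],cv2.COLOR_RGB2GRAY)
x,y=int(u[0]),int(u[1]);c=cv2.HoughCircles(cv2.resize(im[y-30:y+30,x-30:x+30],None,fx=4,fy=4,interpolation=cv2.INTER_CUBIC),cv2.HOUGH_GRADIENT,1.5,200,param1=100,param2=15,minRadius=20,maxRadius=60)
for q in (c[0][:2] if c is not None else []): 
    px=q[:2]/4+[x-30,y-30];X=onz(f,px,119);print(px,q[2]/4,X,np.arctan2(X[1]-225.9,X[0]-430.3)-.042)
E
```

```text
[570.86854025 235.00248553 213.67751286] [ 1.26453633  0.28243229 -1.22960527]
pred knob [253.96294978 178.65384924]
[253.9375 179.3125] 6.7625 [570.85154685 231.7936218  119.        ] -9.244849799108085e-05
```

The knob is found at the closed position (bar angle about 0.00) and the robot is clear of everything. Handing in.

```bash
python3 -c "
from h import *
print(r.sign_off())"
```

```text
the job is handed in; nothing more can be done
None
```

Both plates are standing fully down in their own slots, the retaining bar measures closed at about 0.00 rad, and the job was handed in at about 27.5 s; the hand-in returned no verdict.

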